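# Clamp a paint-filter barrel in the V-block fixture

### The arm

A 7-joint arm with a two-finger parallel gripper is mounted at the origin on the work surface. World frame = base frame: x ahead of the robot, y to its left, z up, the work surface at z = 0. Lengths are in m, angles in degrees, forces in N, time in s.
With the tool pointing down it reaches from about 0.4 to 0.925 m from the base axis. Payload 4.1 kg.
Tool frame: the origin (TCP) lies at the very end of the fingers, on their centre line; the grasp point (between the pads) lies 19 mm behind it (manip.grasp_offset is the z of the grasp point in the tool frame, in m); z points along the fingers, y is the direction in which the jaws open and shut (so a half turn about z gives the same grasp; the last joint's range is limited). The gripper opens to 85 mm and grips with 20 to 120 N. Pads are 22 mm wide; open, the fingers measure 114 mm over their backs; the gripper's body (76 mm by 85 mm) begins 54 mm behind the grasp point. The pads swing forward as they close: fully open they stand 13 mm farther back than shut.
Start: joints at [-76.146, 22.827, 2.584, 88.041, -1.071, 69.15, -2.905], TCP at [0.217, 0.613, 0.231] pointing down, gripper open.
Joint ranges: [-161.44, 161.44], [-28.35, 127.94], [-78.24, 83.42], [0, 140.83], [-78.03, 258.03], [13.02, 114.36], [-168.23, 168.23]. Speed limits (degrees/s): [147.25, 147.25, 180, 180, 180, 180, 180].

### API

Orientations are given as [roll, pitch, yaw] about the fixed x, y, z axes, in that order (R = Rz(yaw) Ry(pitch) Rx(roll)).
In Python, from rig import manip gives the robot as it stands. Calls block until the motion is done:
- manip.move_ptp(position, orientation): joint-space move of the TCP to a pose.
- manip.movel(position, speed=0.15, attitude=None, threshold=None): straight line of the TCP; attitude=None keeps the orientation; speed is the mean speed in m/s. With threshold (N) it stops when the force on the tool has changed by that much, and returns True; else False.
- manip.set_joints(angles): joint-space move.
- manip.set_gripper(opening, grasp_force=None): finger opening in m; grasp_force is the grip in N (None keeps the last); returns when the fingers have stopped.
- manip.hold(seconds).
- manip.inverse_kinematics(position, orientation): joint angles nearest the present ones, or None.
- manip.capture(name): name is "side" or "top" or "wrist"; returns a dict with "frame" (400x640x3 uint8, blue, green, red), "K" (3x3 intrinsics, pixels), "extrinsics" (4x4, takes a point from camera to world coordinates). Camera axes: x right, y up, looking along -z (the intrinsics and any distortion apply to the point x, -y, -z); pixel columns grow to the right and rows downward; lengths in m; the calibration is good to about 2 mm. A picture is of the moment at which its call begins. There is no depth.
A pose or a line that the arm cannot do raises manip.PlanningError and nothing moves.
- manip.hand_in(): hands the job in, once; it reports no verdict.
Readings, each from a call of its own:
- manip.get_time_s(): time.
- manip.get_joint_pos(): joint angles.
- manip.get_joint_vel(): joint speeds.
- manip.get_effort(): joint torques, N m.
- manip.get_tool_pos(): TCP position.
- manip.get_tcp_rot(): TCP orientation.
- manip.get_force(): force on the tool from outside, world axes, zero at the start.
- manip.get_torque(): the same for the moment, N m.
- manip.get_finger_gap(): finger opening in m.
Only numpy, scipy, OpenCV 4.12 (cv2) and the standard library are available. Lean on these libraries where they do the work, as an engineer would, in place of code of your own. Each camera call takes 0.05 s, during which the arm holds its last target.

### The job

Take the filter barrel from its wooden rest, lay it gently in the two V-blocks of the fixture with its plain end towards the screw stop, and push it along the V, past the soft sprung tip, until you feel it firmly against the stop's hard end. Then let go, swing the stiff strap over it and press the strap all the way down until it is fully home and its pad clamps the barrel, and take your hand away. Never ram the stop or the fixture, and leave the other things on the bench alone.

Things in the scene. Friction and masses are not known exactly. Their poses are not given: they have to be found in the camera images.
- barrel: The filter barrel: bare aluminium cylinder, 36 mm diameter, 180 mm long, 0.3 to 0.6 kg, lying level in the wooden rest at first. Origin at the middle of its axis; its y axis runs along it towards the plain flat end, 90 mm away. From the other end (-y) a brass hose stub 12 mm thick sticks out 20 mm further.
- rest: Fixed wooden rest, 90 by 160 mm; origin under its centre, y along the barrel. A 10 mm base board carries two notched saddles at y = -62 and +62 mm (24 mm long, 36 mm high, notch 39 mm wide, its floor at z = 24 mm, so the barrel's axis lies at 42 mm). From y = -50 to +50 mm only the board is under the barrel.
- vblock: Steel clamping fixture, bolted down. Origin at bench height midway between its two V-blocks; x across, y along the V towards the stop, z up. Base plate 130 wide, 10 thick, y from -95 to +135 mm. V-blocks at y = -60 and +60 mm, 30 long, 64 wide; from y = -45 to +45 mm only the base plate lies between them: room for fingers. More than 45 N from the fingers bends it or its strap.
- v_seat (a point): Point of the fixture at x = 0, y = 0, z = 49.5 mm, fixture's axes: the axis of a fully seated barrel lies on the line through it along y. V faces at 45 degrees, vertex 24 mm and upper edges 47 mm above the bench.
- stop: Screw stop on the fixture's +y end: rigid bracket, origin at the foot of its face at y = 118, z = 10 mm of the fixture, same axes. From it an 18 mm steel spindle points at the barrel's plain end; its hard end face is hand-set 8 to 30 mm out of the bracket and is not measured: find it by feel. A 10 mm brass tip stands 3 mm proud and gives way at 0.5 to 0.8 N. Over 30 N spoils the setting.
- strap (a joint): Clamp strap angle, rad. 0: home, level over the barrel, end on a 73 mm post; grows as it opens; 1.57 upright; to 2.1, leaning out to the fixture's -x side. Starts at 1.75 to 2.05. Hinge parallel to y at x = -46, y = -60, z = 77.5 mm of the fixture, stiff (0.5 N m friction): it stays where left. Steel bar, 112 mm from the hinge, 22 wide, 8 thick, hinge axis in mid-thickness.
- strap_end (a point): Point near the strap's free end on its outer face (the top face when home), 98 mm from the hinge axis, mid-width: the place to push and press. It takes about 6 N to move the strap, 8 to 9 N over the last 6 mm as the pad is squeezed, then it meets a hard end.
- pad: Sprung rubber pad, 16 mm wide, under the strap 46 mm from the hinge. It touches the seated barrel at a strap angle of about 0.065 rad and is compressed 3 mm (6 N) with the strap home. Origin in mid-width on the strap's underside.
- jar: Bystander: small jar with black cap, 40 mm wide, 55 mm high, between the rest and the fixture. Origin at its underside.
- mixing_cup: Bystander: empty clear mixing cup, 96 mm wide, 110 mm high. Origin at its underside.
- tin: Bystander: closed metal tin, 100 mm wide, 110 mm high. Origin at its underside.
- tub_lid: Bystander: black tub lid lying flat, 124 mm wide, 10 mm high.
- tape: Bystander: roll of blue tape lying flat, 100 mm wide, 48 mm high.
- discs: Bystander: stack of grey sanding discs, 126 mm wide, 14 mm high.
- wrench: Bystander: steel wrench lying flat.
There are look-alikes about, which are no part of the job. Of the things like the barrel, leave any that is purple or turquoise; of the rest the smaller one is meant.

How it is judged (in metres and radians):
On the way:
1. with the strap still open, the barrel lies in both Vs (axis within 3 mm sideways, 2.5 mm in height and 0.04 rad) and presses on the stop's hard end (over 1.5 N; the tip alone gives 0.8 N) (x of barrel in the frame of v_seat between -0.003 and 0.003 m and z of barrel in the frame of v_seat below 0.0025 m and angle between the y axis of barrel and the y axis of vblock, either way round below 0.04 rad and contact force between barrel and stop above 1.5 N and value of joint strap above 1 rad), for 0.05 s.
At the end, for the whole second after the job is handed in: The barrel lies at rest in both Vs (axis within 2 mm of the seated line, 0.025 rad of its direction), its plain end still bearing on the stop's sprung tip or hard end (over 0.2 N); the strap is home (below 0.02 rad), its pad bearing on the barrel with over 2.5 N (x of barrel in the frame of v_seat between -0.002 and 0.002 m and z of barrel in the frame of v_seat below 0.002 m and angle between the y axis of barrel and the y axis of vblock, either way round below 0.025 rad and value of joint strap below 0.02 rad and contact force between pad and barrel above 2.5 N and linear speed of barrel below 0.01 m/s and contact force between barrel and stop above 0.2 N); the robot touches nothing.
It fails at once if the barrel is rammed against the stop (over 30 N) (contact force between barrel and stop above 30 N).
It fails at once if the barrel is dropped or forced into the fixture (over 60 N) (contact force between barrel and vblock above 60 N).
It fails at once if the fingers press the fixture or strap with more than 45 N (contact force between the fingers and vblock above 45 N).
It fails at once if a bystander is moved more than 30 mm (distance of any of jar, mixing_cup, tin, tub_lid, tape, discs, wrench from where it was at the start of the episode above 0.03 m).
It also fails if it takes over 67 s, if anything falls off the work surface, if the arm or the gripper's body presses on something with over 40 N, if the wrist force passes 120 N, or if a joint passes its speed limit or range.

## Working session

There is one attempt and no reset: what is moved stays moved. The work goes in short steps, each a Python script; the robot and the scene stay as the last script left them, time stands still between calls to the robot, and variables do not carry over. Pictures are saved under pics/ and viewed, and the job is handed in when it is done.

```bash
ls -la && mkdir -p pics
python3 - <<'E'
from rig import manip
import cv2,numpy as np
for n in ["side","top","wrist"]:
    d=manip.capture(n); cv2.imwrite(f"pics/a_{n}.png",d["frame"]); np.savez(f"pics/a_{n}.npz",**d)
    print(n,np.round(d["K"],1).tolist(),np.round(d["extrinsics"],3).tolist(),[k for k in d])
print(manip.get_time_s(),manip.get_tool_pos(),manip.get_tcp_rot(),manip.get_force(),manip.get_finger_gap(),manip.grasp_offset)
E
```

```text
total 12
drwxr-xr-x  3 agent agent 4096 Dec  6 21:27 .
drwxr-xr-x 23 root  root  4096 Dec  6 21:27 ..
drwxr-xr-x  2 agent agent 4096 Dec  6 21:27 pics
side [[452.7, 0.0, 317.6], [0.0, 452.7, 200.6], [0.0, 0.0, 1.0]] [[0.853, 0.381, -0.355, 0.086], [-0.521, 0.643, -0.561, -0.674], [0.014, 0.664, 0.747, 1.002], [0.0, 0.0, 0.0, 1.0]] ['frame', 'K', 'extrinsics']
top [[448.6, 0.0, 324.9], [0.0, 448.6, 195.0], [0.0, 0.0, 1.0]] [[0.011, 0.982, -0.191, 0.321], [-1.0, 0.013, 0.007, 0.002], [0.009, 0.19, 0.982, 1.268], [0.0, 0.0, 0.0, 1.0]] ['frame', 'K', 'extrinsics']
wrist [[355.7, 0.0, 317.8], [0.0, 355.7, 198.5], [0.0, 0.0, 1.0]] [[0.334, -0.906, -0.259, 0.151], [0.943, 0.321, 0.093, 0.636], [-0.001, -0.276, 0.961, 0.374], [0.0, 0.0, 0.0, 1.0]] ['frame', 'K', 'extrinsics']
0.15 [0.21706751 0.612176   0.23053605] [-1.79916060e+02  3.64720677e-03  1.60478844e+02] [ 0.05837854  0.45915415 -0.53019429] 0.0853684542973051 -0.0187
```

View pics/a_top.png

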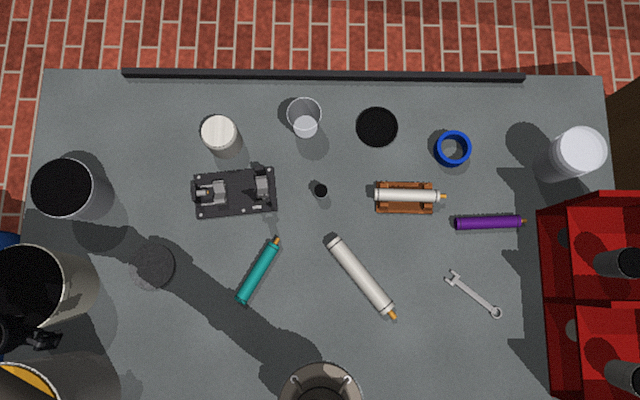

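View pics/a_side.png

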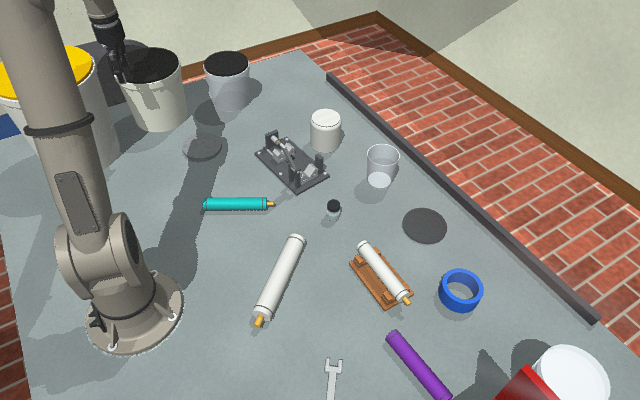

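View pics/a_wrist.png

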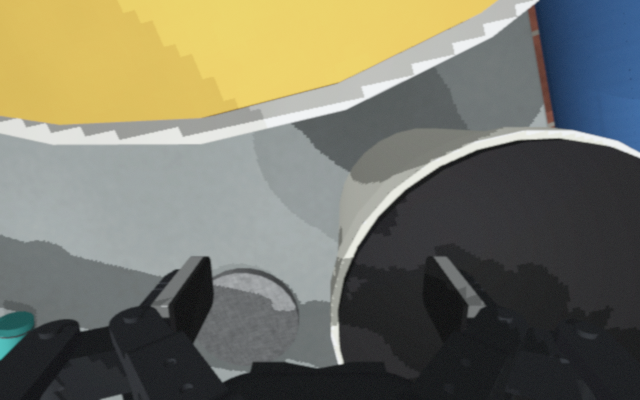

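The top view shows the barrel, white with a brass stub to the right, in the wooden rest at about (408,196). The fixture is at (233,192), with the stop on its left and the strap bracket on its right. The jar is at (320,190). I'll zoom in and get first positions.

```bash
cat > h.py <<'E'
import numpy as np, cv2
def load(f):
    d=np.load(f); return {k:d[k] for k in d}
def ray(d,u,v):
    K=d["K"];E=d["extrinsics"]
    c=np.array([(u-K[0,2])/K[0,0],-(v-K[1,2])/K[1,1],-1.0])
    return E[:3,3],E[:3,:3]@c
def onz(d,u,v,z):
    o,r=ray(d,u,v); return o+r*(z-o[2])/r[2]
def proj(d,p):
    K=d["K"];E=d["extrinsics"]
    c=E[:3,:3].T@(np.asarray(p)-E[:3,3])
    return np.array([K[0,2]+K[0,0]*c[0]/-c[2],K[1,2]-K[1,1]*c[1]/-c[2]])
def tri(*uvs):
    A=np.zeros((3,3));b=np.zeros(3)
    for d,u,v in uvs:
        o,r=ray(d,u,v); r=r/np.linalg.norm(r);P=np.eye(3)-np.outer(r,r);A+=P;b+=P@o
    return np.linalg.solve(A,b)
def snap(name,f):
    from rig import manip
    d=manip.capture(name); cv2.imwrite(f"pics/{f}.png",d["frame"]); np.savez(f"pics/{f}.npz",**d); return d
E
python3 - <<'E'
from h import *
d=load("pics/a_top.npz")
f=d["frame"]
c1=cv2.resize(f[150:230,180:290],None,fx=7,fy=7,interpolation=cv2.INTER_CUBIC)
cv2.imwrite("pics/z1.png",c1)
for n,u,v,z in [("barrel L",376,195,.042),("barrel R",438,196,.042),("stub",446,197,.042),("fixture c",235,192,.01),("jar",320,190,.055),("tin",219,130,.11),("cup",305,115,.11),("L",194,196,.01),("R",275,190,.01)]:
    print(n,np.round(onz(d,u,v,z),3))
E
```

```text
barrel L [ 0.561 -0.149  0.042]
barrel R [ 0.56  -0.322  0.042]
stub [ 0.558 -0.344  0.042]
fixture c [0.571 0.25  0.01 ]
jar [0.571 0.007 0.055]
tin [0.721 0.282 0.11 ]
cup [0.767 0.051 0.11 ]
L [0.558 0.366 0.01 ]
R [0.578 0.136 0.01 ]
```

View pics/z1.png

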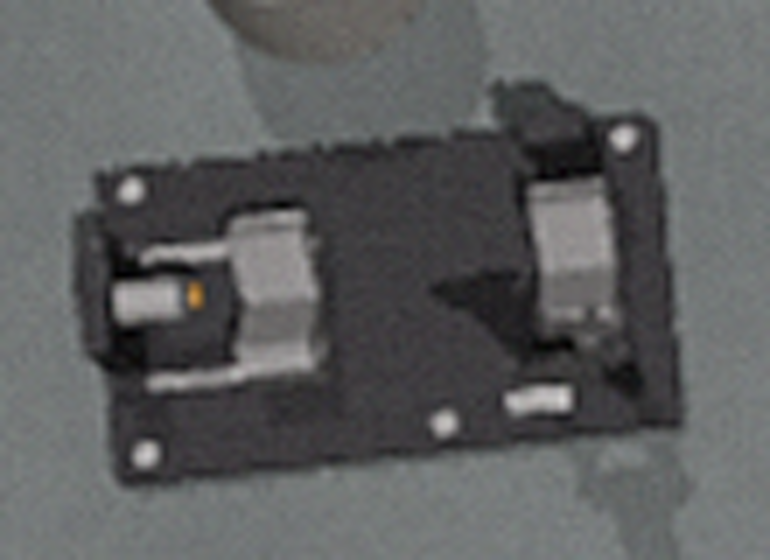

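Run:
```python
from h import *
from rig import manip
manip.movel([0.217,0.612,0.34],speed=0.25)
for yaw in (95,-85):
    q=manip.inverse_kinematics([0.575,0.21,0.27],[180,0,yaw]); print(yaw,None if q is None else np.round(q,1))
manip.move_ptp([0.575,0.21,0.27],[180,0,95])
snap("wrist","b1")
print(manip.get_time_s(),manip.get_joint_pos(),manip.get_tool_pos(),manip.get_force())
```

```text
95 [-48.7  19.8  32.4  91.2 -11.   72.2  -9.5]
-85 [-30.   17.6   7.6  90.7  -2.4  71.9 163. ]
2.7417 [-48.80994036  19.84134556  32.31091488  91.1756273  -11.03469636
  72.17935881  -9.45910627] [0.57447599 0.21207633 0.26995141] [-0.23156992 -0.17108734 -0.38177686]
```

View pics/b1.png

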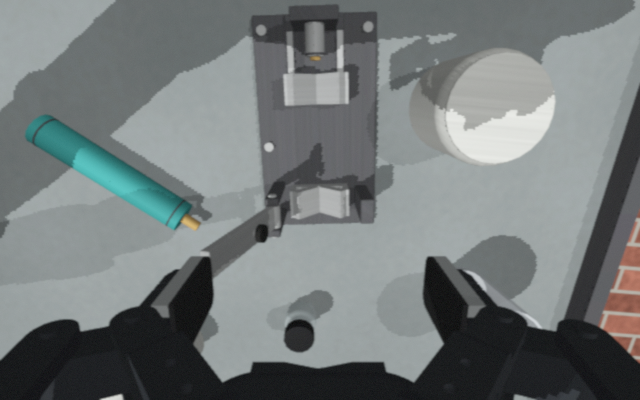

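Run:
```python
from h import *
from rig import manip
manip.movel([0.575,0.26,0.24],speed=0.2)
d=snap("wrist","b2")
print(manip.get_time_s())
c=cv2.resize(d["frame"][0:280,200:440],None,fx=2.14*1.5/1.5,fy=2.14,interpolation=cv2.INTER_CUBIC)
cv2.imwrite("pics/b2z.png",c)
d=load("pics/b1.npz")
cv2.imwrite("pics/b1z.png",cv2.resize(d["frame"][0:250,220:420],None,fx=2.4,fy=2.4,interpolation=cv2.INTER_CUBIC))
```

```text
3.2333
```

View pics/b2z.png

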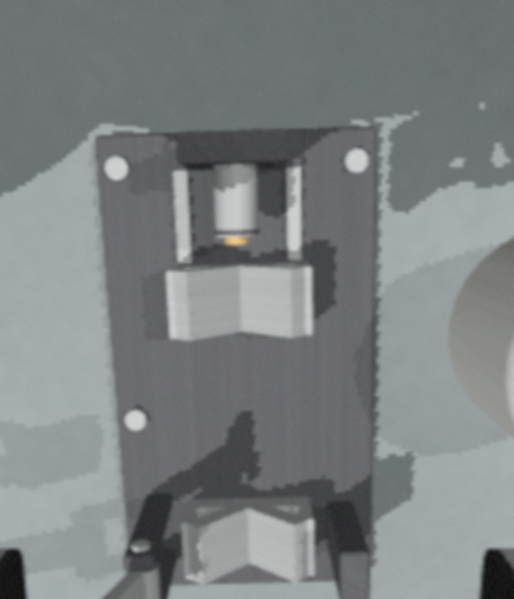

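View pics/b1z.png

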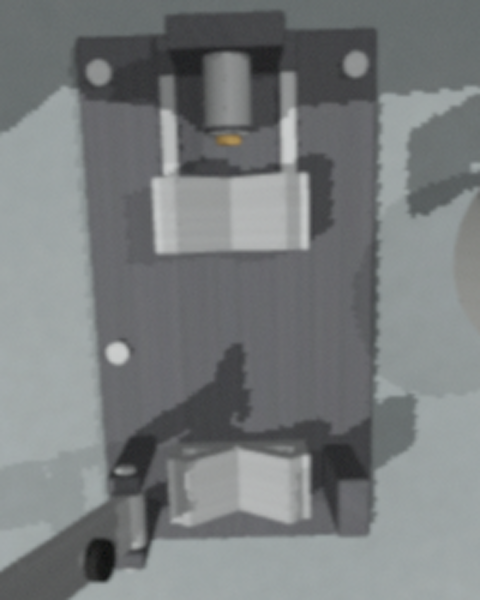

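Run:
```python
from h import *
import scipy.optimize as so
b1=load("pics/b1.npz");b2=load("pics/b2.npz")
def p1(u,v): return 220+u/2.4-.3, v/2.4-.3
def p2(u,v): return 200+u/2.14-.3, v/2.14-.3
# (pix, plane z, fixture coords xy expected)
pts=[
("b1 TL",b1,p1(79,38),.010,(-.065,.135)),("b1 TR",b1,p1(376,30),.010,(.065,.135)),("b1 BR",b1,p1(370,534),.010,(.065,-.095)),
("b2 TL",b2,p2(97,134),.010,(-.065,.135)),("b2 TR",b2,p2(376,127),.010,(.065,.135)),
("b1 V75",b1,p1(231,177),.024,(0,.075)),("b1 V45",b1,p1(232,249),.024,(0,.045)),
("b1 V-45",b1,p1(238,446),.024,(0,-.045)),("b1 V-75",b1,p1(240,502),.024,(0,-.075)),
("b2 V75",b2,p2(239,265),.024,(0,.075)),("b2 V45",b2,p2(241,332),.024,(0,.045)),("b2 V-45",b2,p2(247,508),.024,(0,-.045)),
]
W=[];F=[]
for n,d,(u,v),z,f in pts:
    w=onz(d,u,v,z); W.append(w[:2]);F.append(f)
W=np.array(W);F=np.array(F)
def res(p):
    c,s=np.cos(p[2]),np.sin(p[2]);R=np.array([[c,-s],[s,c]])
    return (W-(F@R.T+p[:2])).ravel()
r=so.least_squares(res,[.57,.25,.08],loss='soft_l1',f_scale=.002)
print(r.x[:2],np.degrees(r.x[2]))
for q,e in zip(pts,r.fun.reshape(-1,2)): print(q[0],np.round(e*1000,1))
for n,d,p in [("tip",b1,p1(230,140)),("tip",b2,p2(235,241))]:
    w=onz(d,*p,.0495)[:2]; c,s=np.cos(r.x[2]),np.sin(r.x[2]); print(n,np.round(np.array([[c,s],[-s,c]])@(w-r.x[:2]),4))
```

```text
[0.57229139 0.23049186] 6.7415154137859
b1 TL [ 1.7 -0.7]
b1 TR [-1.  -1.3]
b1 BR [0.1 0.2]
b2 TL [1.1 0. ]
b2 TR [-1.  -0.7]
b1 V75 [0.2 0.3]
b1 V45 [-0.2  0.2]
b1 V-45 [0.1 0.8]
b1 V-75 [0.1 3.2]
b2 V75 [-0.4  0.2]
b2 V45 [-0.3 -0.9]
b2 V-45 [-0.1 -0.3]
tip [0.0003 0.0877]
tip [-0.0012  0.0871]
```

```bash
cat >> h.py <<'E'
FX=np.array([.5723,.2305]);YAW=np.radians(6.74)
def fw(x,y,z):
    c,s=np.cos(YAW),np.sin(YAW); return np.array([FX[0]+c*x-s*y,FX[1]+s*x+c*y,z])
E
python3 - <<'E'
from h import *
from rig import manip
b1=load("pics/b1.npz")
for a in (1.75,1.9,2.05):
    p=[proj(b1,fw(-.046+r*np.cos(a),-.06,.0775+r*np.sin(a))) for r in (0,.046,.098,.112)]
    print(a,[tuple(np.round((q-[220,0])*2.4)) for q in p])
manip.move_ptp([0.56,-0.27,0.26],[180,0,95])
d=snap("wrist","c1"); s=snap("side","c_side"); print(manip.get_time_s())
cv2.imwrite("pics/c_sidez.png",cv2.resize(s["frame"][100:220,230:350],None,fx=5,fy=5,interpolation=cv2.INTER_CUBIC))
E
```

```text
1.75 [(np.float64(127.0), np.float64(516.0)), (np.float64(90.0), np.float64(556.0)), (np.float64(32.0), np.float64(618.0)), (np.float64(13.0), np.float64(638.0))]
1.9 [(np.float64(127.0), np.float64(516.0)), (np.float64(72.0), np.float64(555.0)), (np.float64(-11.0), np.float64(614.0)), (np.float64(-38.0), np.float64(633.0))]
2.05 [(np.float64(127.0), np.float64(516.0)), (np.float64(57.0), np.float64(553.0)), (np.float64(-48.0), np.float64(607.0)), (np.float64(-82.0), np.float64(625.0))]
5.25
```

View pics/c1.png

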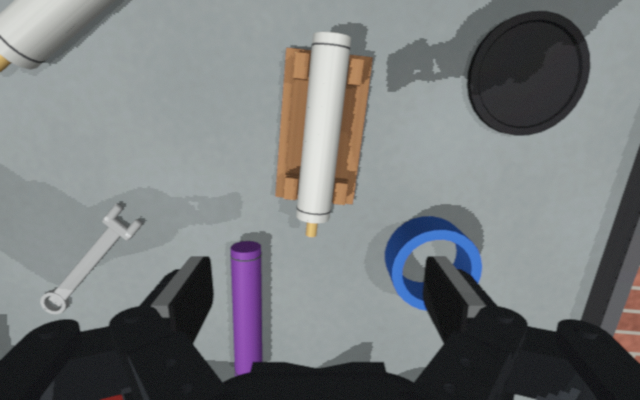

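View pics/c_sidez.png

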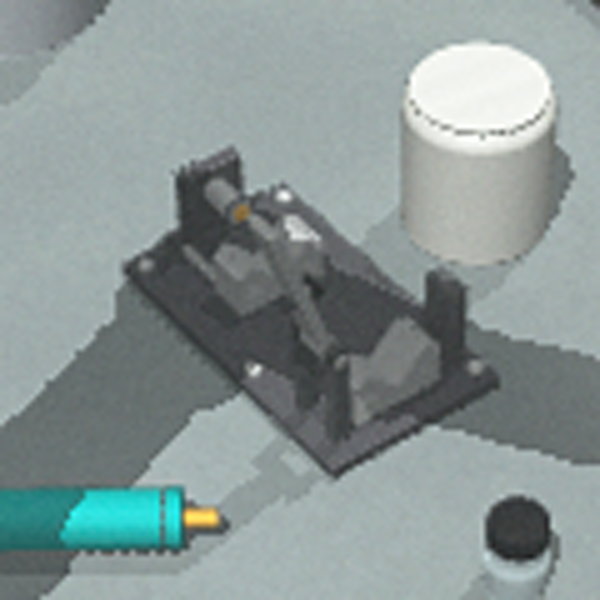

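Run:
```python
from h import *
s=load("pics/c_side.npz")
for a in (1.7,1.75,1.8,1.85,1.9,1.95,2.0,2.05):
    p=[proj(s,fw(-.046+r*np.cos(a),-.06,.0775+r*np.sin(a))) for r in (0,.112)]
    print(a,[tuple(np.round((q-[230,100])*5)) for q in p])
d=load("pics/c1.npz");f=d["frame"]
hsv=cv2.cvtColor(f,cv2.COLOR_BGR2HSV)
m=((hsv[...,1]<40)&(hsv[...,2]>150)).astype(np.uint8); m[:, :250]=0;m[:,400:]=0;m[250:]=0
br=((hsv[...,0]>5)&(hsv[...,0]<30)&(hsv[...,1]>100)).astype(np.uint8)
n,l,st,ce=cv2.connectedComponentsWithStats(m)
i=1+np.argmax(st[1:,4]);print(st[i],ce[i])
mm=cv2.morphologyEx((l==i).astype(np.uint8),cv2.MORPH_OPEN,np.ones((5,5)))
cs,_=cv2.findContours(mm,0,1);c=max(cs,key=cv2.contourArea)
r=cv2.minAreaRect(c);box=cv2.boxPoints(r);print(r,box)
# edge lines per row
L=[];Rr=[]
for v in range(50,205,5):
    x=np.where(mm[v])[0]; L.append((x[0],v));Rr.append((x[-1],v))
L=np.array(L);Rr=np.array(Rr);print(np.c_[L[:,0],Rr[:,0]].T)
for v in (50,120,200):
    i=np.argmin(abs(L[:,1]-v)); a=onz(d,*L[i],.042);b=onz(d,Rr[i,0]+1,L[i,1],.042); print(np.round(a,4),np.round(b,4),np.linalg.norm(a-b))
vis=f.copy();cv2.drawContours(vis,[c],-1,(0,0,255),1);cv2.imwrite("pics/c1m.png",cv2.resize(vis[0:250,240:420],None,fx=2.4,fy=2.4))
```

```text
1.7 [(np.float64(320.0), np.float64(338.0)), (np.float64(293.0), np.float64(202.0))]
1.75 [(np.float64(320.0), np.float64(338.0)), (np.float64(285.0), np.float64(207.0))]
1.8 [(np.float64(320.0), np.float64(338.0)), (np.float64(277.0), np.float64(213.0))]
1.85 [(np.float64(320.0), np.float64(338.0)), (np.float64(269.0), np.float64(219.0))]
1.9 [(np.float64(320.0), np.float64(338.0)), (np.float64(261.0), np.float64(225.0))]
1.95 [(np.float64(320.0), np.float64(338.0)), (np.float64(253.0), np.float64(232.0))]
2.0 [(np.float64(320.0), np.float64(338.0)), (np.float64(245.0), np.float64(239.0))]
2.05 [(np.float64(320.0), np.float64(338.0)), (np.float64(238.0), np.float64(246.0))]
[  250     0   150   250 25942] [323.3120037  121.88855909]
((324.5, 124.5), (249.0, 149.0), 90.0) [[250.   0.]
 [399.   0.]
 [399. 249.]
 [250. 249.]]
[[250 250 250 250 250 250 250 250 250 250 250 250 250 250 250 250 250 250
  250 250 250 250 250 250 250 250 250 250 250 250 250]
 [395 387 386 385 385 385 384 385 386 399 399 399 399 399 399 399 399 399
  399 399 399 399 399 399 399 399 399 399 399 399 399]]
[ 0.4868 -0.1619  0.042 ] [ 0.624  -0.1495  0.042 ] 0.1378383017480711
[ 0.4892 -0.2266  0.042 ] [ 0.6377 -0.2132  0.042 ] 0.14909254327202334
[ 0.4924 -0.3094  0.042 ] [ 0.6504 -0.2951  0.042 ] 0.15866763986590124
```

View pics/c1m.png

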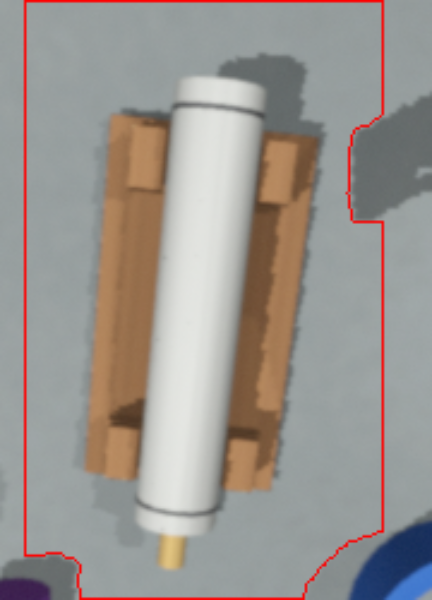

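Run:
```python
from h import *
d=load("pics/c1.npz");f=d["frame"]
hsv=cv2.cvtColor(f,cv2.COLOR_BGR2HSV)
print(hsv[120,300:360:4].tolist(), hsv[20,300].tolist())
m=((hsv[...,1]<16)&(hsv[...,2]>130)).astype(np.uint8); m[:, :270]=0;m[:,380:]=0;m[250:]=0
n,l,st,ce=cv2.connectedComponentsWithStats(m)
i=1+np.argmax(st[1:,4]);print(st[i],ce[i])
mm=cv2.morphologyEx((l==i).astype(np.uint8),cv2.MORPH_CLOSE,np.ones((7,7)))
cs,_=cv2.findContours(mm,0,1);c=max(cs,key=cv2.contourArea)
r=cv2.minAreaRect(c);print(r)
mid=[]
for v in range(55,205,15):
    x=np.where(mm[v])[0]; a=onz(d,x[0],v,.045);b=onz(d,x[-1]+1,v,.045); mid.append((a+b)[:2]/2); print(v,x[0],x[-1],np.round(a[:2],4),np.round(b[:2],4),round(np.linalg.norm(a-b)*1000,1))
mid=np.array(mid)
vx,vy,x0,y0=cv2.fitLine(mid.astype(np.float32),cv2.DIST_L2,0,.001,.001).ravel();print("yaw deg",np.degrees(np.arctan2(-vx,vy)),x0,y0)
for n,u,v,z in [("plain top",240+218/2.4,77/2.4,.055),("stub end of body",240+174/2.4,532/2.4,.045),("stub tip",240+170/2.4,568/2.4,.042)]: print(n,np.round(onz(d,u,v,z),4))
for n,u,v in [("TL",112,115),("TR",318,137),("BR",271,490),("BL",88,470)]: print(n,np.round(onz(d,240+u/2.4,v/2.4,.010),4))
vis=f.copy();cv2.drawContours(vis,[c],-1,(0,0,255),1);cv2.imwrite("pics/c1n.png",cv2.resize(vis[0:250,240:420],None,fx=2.4,fy=2.4))
```

```text
[[14, 127, 151], [13, 88, 151], [38, 5, 195], [38, 5, 215], [38, 5, 225], [40, 3, 228], [42, 6, 227], [45, 5, 221], [45, 5, 204], [38, 6, 181], [24, 10, 130], [13, 129, 111], [13, 131, 115], [14, 129, 127], [14, 127, 165]] [90, 13, 157]
[  270     0   110   250 18674] [324.6781086  126.74858091]
((324.4999694824219, 124.49998474121094), (248.99996948242188, 108.99998474121094), 90.0)
55 270 379 [ 0.5062 -0.1649] [ 0.6091 -0.1556] 103.4
70 270 379 [ 0.5069 -0.1781] [ 0.611  -0.1687] 104.5
85 270 379 [ 0.5076 -0.1917] [ 0.6128 -0.1822] 105.6
100 270 379 [ 0.5084 -0.2056] [ 0.6148 -0.196 ] 106.8
115 270 379 [ 0.5091 -0.2198] [ 0.6167 -0.2101] 108.0
130 270 379 [ 0.5099 -0.2343] [ 0.6187 -0.2245] 109.3
145 270 379 [ 0.5107 -0.2491] [ 0.6208 -0.2392] 110.5
160 270 379 [ 0.5115 -0.2643] [ 0.6229 -0.2543] 111.8
175 270 379 [ 0.5123 -0.2799] [ 0.625  -0.2697] 113.1
190 270 379 [ 0.5132 -0.2958] [ 0.6272 -0.2855] 114.5
yaw deg -174.52113 0.5637438 -0.22345734
plain top [ 0.561  -0.1417  0.055 ]
stub end of body [ 0.5602 -0.3266  0.045 ]
stub tip [ 0.56   -0.3451  0.042 ]
TL [ 0.5182 -0.1533  0.01  ]
TR [ 0.6071 -0.154   0.01  ]
BR [ 0.6055 -0.3135  0.01  ]
BL [ 0.5172 -0.3115  0.01  ]
```

View pics/c1n.png

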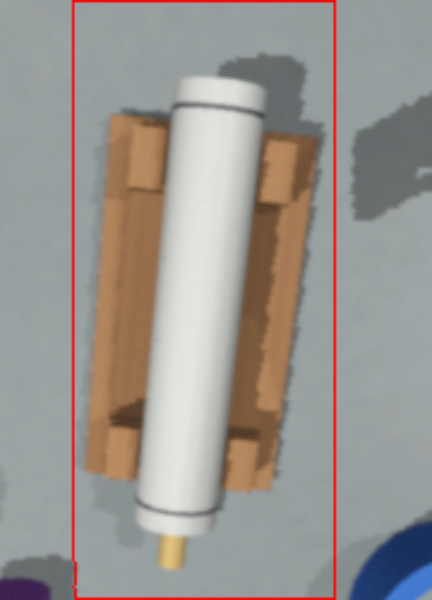

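Run:
```python
from h import *
d=load("pics/c1.npz");f=d["frame"]
hsv=cv2.cvtColor(f,cv2.COLOR_BGR2HSV)
m=((hsv[...,1]<25)&(hsv[...,0]<70)).astype(np.uint8); m[:, :290]=0;m[:,360:]=0
mid=[]
for v in range(60,205,12):
    x=np.where(m[v])[0]; a=onz(d,x[0],v,.042);b=onz(d,x[-1]+1,v,.042); mid.append((a+b)[:2]/2); print(v,x[0],x[-1],np.round(a[:2],4),np.round(b[:2],4),round(np.linalg.norm(a-b)*1000,1))
mid=np.array(mid,np.float32)
vx,vy,x0,y0=cv2.fitLine(mid,cv2.DIST_L2,0,.001,.001).ravel();print("yaw deg",np.degrees(np.arctan(-vx/vy)),x0,y0)
```

```text
60 311 347 [ 0.5449 -0.1655] [ 0.5799 -0.1623] 35.2
72 310 346 [ 0.5448 -0.1763] [ 0.5802 -0.1731] 35.5
84 309 345 [ 0.5448 -0.1873] [ 0.5804 -0.1841] 35.8
96 308 343 [ 0.5447 -0.1986] [ 0.5797 -0.1954] 35.1
108 307 341 [ 0.5447 -0.21  ] [ 0.579  -0.2069] 34.5
120 306 340 [ 0.5446 -0.2216] [ 0.5793 -0.2184] 34.8
132 305 338 [ 0.5446 -0.2334] [ 0.5786 -0.2303] 34.1
144 303 337 [ 0.5435 -0.2455] [ 0.5788 -0.2424] 35.4
156 302 336 [ 0.5435 -0.2578] [ 0.5791 -0.2546] 35.8
168 301 334 [ 0.5434 -0.2703] [ 0.5784 -0.2672] 35.1
180 300 333 [ 0.5434 -0.283 ] [ 0.5786 -0.2799] 35.4
192 299 355 [ 0.5433 -0.296 ] [ 0.603  -0.2906] 59.9
204 298 353 [ 0.5432 -0.3093] [ 0.6024 -0.3039] 59.4
yaw deg 2.817819 0.5635027 -0.23322302
```

Run:
```python
from h import *
from rig import manip
o=[180,0,89.35]
manip.move_ptp([0.5618,-0.225,0.13],o)
print(manip.get_force())
t=manip.movel([0.5618,-0.225,0.0235],speed=0.12,threshold=8)
print(t,manip.get_tool_pos(),manip.get_force())
if not t:
    manip.set_gripper(0.03,grasp_force=40)
    print(manip.get_finger_gap(),manip.get_force(),manip.get_tool_pos())
    manip.movel([0.5618,-0.225,0.06],speed=0.08)
    print(manip.get_finger_gap(),manip.get_force(),manip.get_torque())
    manip.movel([0.5618,-0.225,0.2],speed=0.2)
snap("side","d_side");print(manip.get_time_s())
```

```text
[0.64215258 0.49348013 0.47525994]
False [ 0.56244794 -0.22549734  0.02431614] [ 0.35826038 -0.10772329 -0.0598957 ]
0.035057232447624945 [-1.88586177  0.98291243  4.78550619] [ 0.56195964 -0.22499337  0.02402282]
0.03489333241539752 [-0.42882182 -0.04676517 -3.22713552] [ 0.00950315 -0.0062119  -0.00566583]
8.9167
```

View pics/d_side.png

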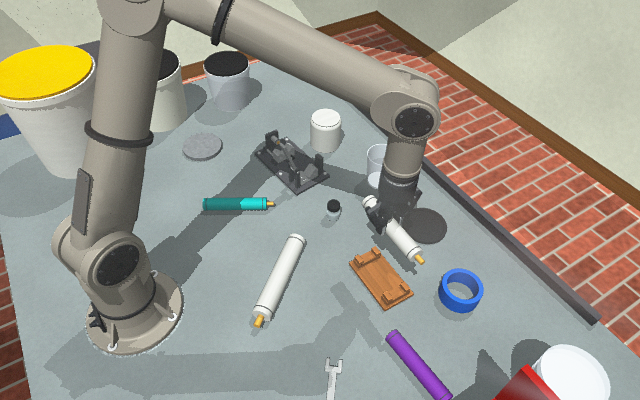

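The barrel is in the gripper (the rest at (380,278) is empty and the gap reads 35 mm). Next I'll carry it over the fixture.

Run:
```python
from h import *
from rig import manip
o=[180,0,96.74]
p=fw(0,-.005,.2); manip.movel(p,speed=0.25,attitude=o)
manip.movel(fw(0,-.005,.085),speed=0.12)
print(manip.get_tool_pos()-fw(0,-.005,.085),manip.get_tcp_rot(),manip.get_force(),manip.get_torque(),manip.get_finger_gap())
snap("wrist","e_w");snap("top","e_t");s=snap("side","e_s");print(manip.get_time_s())
cv2.imwrite("pics/e_sz.png",cv2.resize(s["frame"][80:220,210:350],None,fx=4,fy=4,interpolation=cv2.INTER_CUBIC))
```

```text
[8.28257645e-04 9.25772066e-05 9.05690878e-04] [ 1.79899488e+02 -2.60961461e-02  9.67331575e+01] [ 0.20312503 -0.3444527  -3.91371328] [-0.03474803  0.00552923  0.01179573] 0.03492305738906276
12.125
```

View pics/e_w.png

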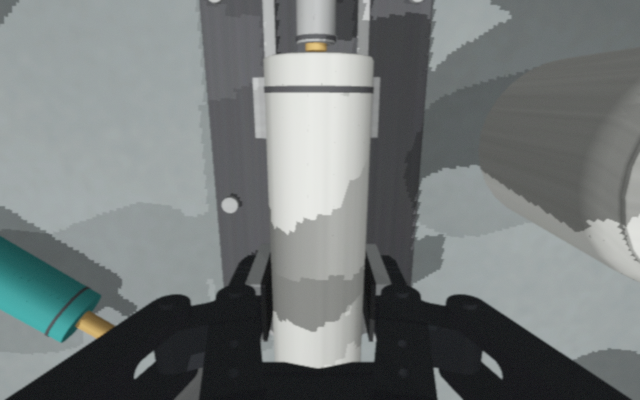

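View pics/e_sz.png

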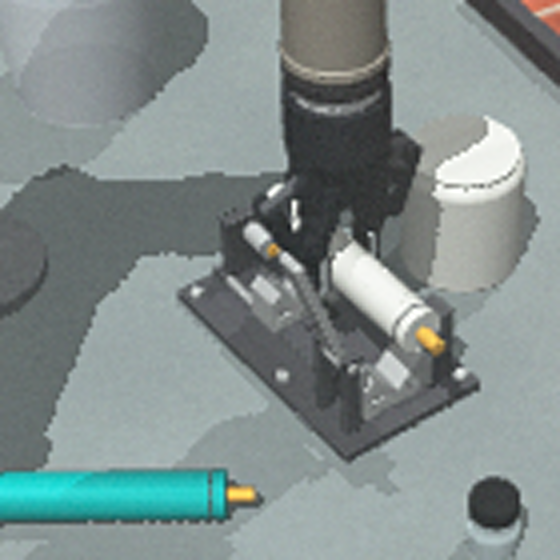

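```bash
cat >> h.py <<'E'
def wf(w):
    c,s=np.cos(YAW),np.sin(YAW); d=np.asarray(w)[:2]-FX; return np.array([c*d[0]+s*d[1],-s*d[0]+c*d[1],w[2]])
E
python3 - <<'E'
from h import *
d=load("pics/e_w.npz")
print(wf(onz(d,319,53,.122)),wf(onz(d,266,80,.1047)),wf(onz(d,373,80,.1047)),wf(onz(d,316,46,.0495)))
print(wf(onz(d,253,100,.047)),wf(onz(d,380,100,.047)))
E
```

```text
[0.00085816 0.07702523 0.122     ] [-0.01670793  0.07055069  0.1047    ] [0.01894863 0.07056185 0.1047    ] [-0.00020965  0.08808208  0.0495    ]
[-0.03139152  0.06365174  0.047     ] [0.03141135 0.06366596 0.047     ]
```

The barrel's plain end is at fixture y = 77 mm and the tip is at 88 mm. The V-block edges come out at ±31.4 mm, so the frame is good. The barrel sits about 1 mm to +x, so I'll correct that and lower it slowly.

Run:
```python
from h import *
from rig import manip
X=-.0015
manip.movel(fw(X,-.005,.042),speed=0.08)
print(wf(manip.get_tool_pos()),manip.get_force())
t=manip.movel(fw(X,-.005,.028),speed=0.015,threshold=3)
print(t,wf(manip.get_tool_pos()),manip.get_force(),manip.get_torque(),manip.get_time_s())
```

```text
[-0.00129798 -0.0052098   0.04191683] [ 0.15131654  0.18846649 -3.43073338]
True [-0.00107564 -0.00491959  0.03285303] [1.83845153 0.44518255 1.68086813] [ 0.05934846 -0.31618579  0.02230016] 13.45
```

Run:
```python
from h import *
from rig import manip
X=0.0000
manip.movel(fw(X,-.005,.036),speed=0.03)
print(wf(manip.get_tool_pos()),manip.get_force(),manip.get_torque())
t=manip.movel(fw(X,-.005,.029),speed=0.01,threshold=4)
print(t,wf(manip.get_tool_pos()),manip.get_force(),manip.get_torque(),manip.get_time_s())
```

```text
[-0.00066584 -0.00503304  0.0355501 ] [-0.43448887  0.42700741 -4.09985339] [ 0.02209513  0.00215084 -0.0167661 ]
True [ 2.59046211e-05 -5.02322436e-03  3.16276072e-02] [ 0.4695951  -0.24215387  4.95101039] [-0.02037032  0.0042913   0.15328214] 14.2583
```

Run:
```python
from h import *
from rig import manip
manip.set_gripper(0.044)
print(manip.get_force(),wf(manip.get_tool_pos()))
manip.set_gripper(0.03,grasp_force=25)
print(manip.get_finger_gap(),manip.get_force(),manip.get_torque(),wf(manip.get_tool_pos()))
d=snap("wrist","f_w");print(manip.get_time_s())
```

```text
[ 0.42635211  0.75235386 -0.09222694] [-0.00177418 -0.00502534  0.0300852 ]
0.03545387745404278 [ 4.33828245  0.47481484 -0.50688082] [ 0.10785361 -0.93435111  0.02037197] [ 8.18283364e-05 -5.00915605e-03  3.07182128e-02]
14.7917
```

View pics/f_w.png

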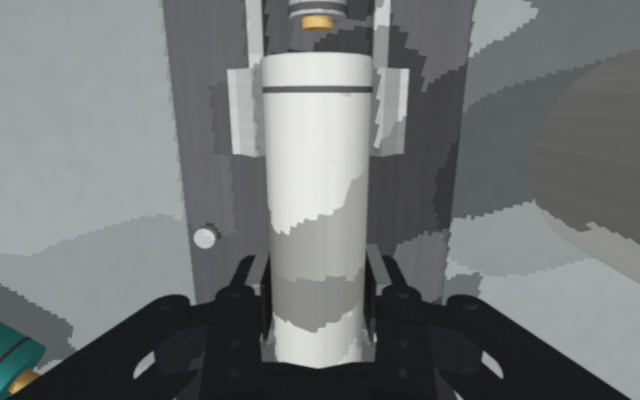

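Run:
```python
from h import *
from rig import manip
p=wf(manip.get_tool_pos())
for dx in (0,.001,.001):
    p[0]+=dx
    manip.movel(fw(*p),speed=0.02); manip.hold(.1)
    f=manip.get_force(); print(p,np.round(f,2),np.round(manip.get_torque(),2),wf(manip.get_tool_pos()))
    if f[0]<1.2: break
print(manip.get_time_s())
```

```text
[ 6.61007406e-05 -5.00208637e-03  3.07192694e-02] [ 2.48  1.17 -1.25] [ 0.11 -0.58  0.03] [ 4.71900662e-05 -4.99335133e-03  3.06719793e-02]
[ 0.0010661  -0.00500209  0.03071927] [-1.99 -0.46  3.95] [-0.04  0.29 -0.03] [ 0.00012844 -0.00499342  0.03062913]
15.4917
```

Run:
```python
from h import *
from rig import manip
manip.movel(fw(.0006,-.005,.0307),speed=0.02)
f0=manip.get_force();print(np.round(f0,2))
t=manip.movel(fw(.0006,.004,.0307),speed=0.02,threshold=8)
print(t,wf(manip.get_tool_pos()),np.round(manip.get_force(),2),np.round(manip.get_torque(),2),manip.get_time_s())
```

```text
[-2.09 -0.69  2.38]
False [0.0001118  0.00035302 0.03061108] [-2.04 -6.22  3.35] [-1.18  0.33  0.13] 16.3417
```

Run:
```python
from h import *
from rig import manip
p=[.0001,.004,.0315]
manip.movel(fw(*p),speed=0.02)
print(wf(manip.get_tool_pos()),np.round(manip.get_force(),2),np.round(manip.get_torque(),2))
for i in range(8):
    p[1]+=.0015
    t=manip.movel(fw(*p),speed=0.015,threshold=6)
    q=wf(manip.get_tool_pos());f=manip.get_force();print(t,np.round(p[1],4),np.round(q*1000,2),np.round(f,2),np.round(manip.get_torque()[0],2),round(manip.get_time_s(),2))
    if f[1]<-9 or t: break
```

```text
[-9.24483056e-05  4.45730181e-03  3.08794478e-02] [ 0.02 -0.49 -2.79] [-0.15 -0.1  -0.04]
False 0.0055 [-0.11  6.06 31.13] [ 0.56 -0.7  -4.29] -0.19 16.84
False 0.007 [-0.19  6.5  31.33] [ 0.31 -2.93 -3.07] -0.5 17.09
False 0.0085 [-0.27  6.5  31.31] [-0.26 -4.37 -4.21] -1.08 17.34
False 0.01 [-0.27  6.51 31.34] [-0.28 -7.05 -3.9 ] -1.47 17.59
False 0.0115 [-0.33  6.52 31.35] [ 0.4  -9.57 -3.48] -1.91 17.84
```

Run:
```python
from h import *
from rig import manip
manip.movel(fw(.0002,.0105,.0305),speed=0.02)
manip.hold(.15)
print(wf(manip.get_tool_pos()),np.round(manip.get_force(),2),np.round(manip.get_torque(),2))
d=snap("wrist","g_w");snap("side","g_s");print(manip.get_time_s())
cv2.imwrite("pics/g_wz.png",cv2.resize(d["frame"][0:160,200:440],None,fx=3.2,fy=3.2,interpolation=cv2.INTER_CUBIC))
```

```text
[-4.26197034e-05  6.52714360e-03  3.07793210e-02] [-0.65 -8.03 -1.42] [-1.62  0.1   0.18]
18.3417
```

View pics/g_wz.png

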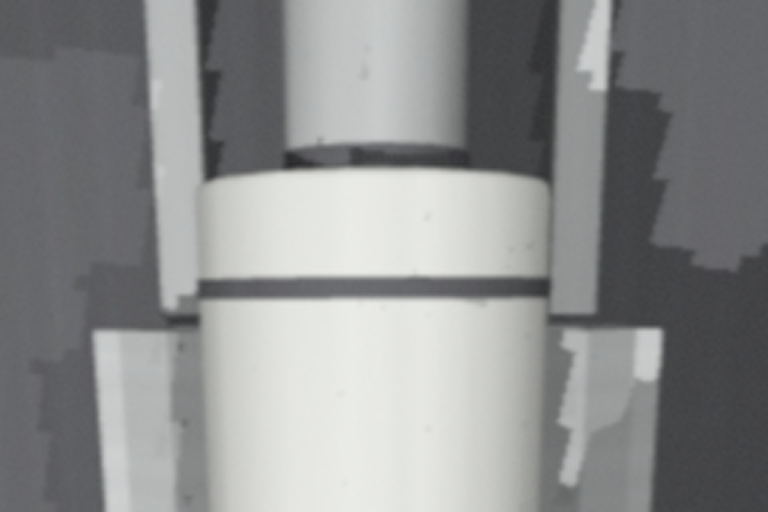

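Run:
```python
from h import *
from rig import manip
manip.movel(fw(0,.0075,.0307),speed=0.02)
print(wf(manip.get_tool_pos()),np.round(manip.get_force(),2),np.round(manip.get_torque(),2))
manip.set_gripper(0.05)
print(wf(manip.get_tool_pos()),np.round(manip.get_force(),2),manip.get_finger_gap())
d=snap("wrist","i_w")
cv2.imwrite("pics/i_wz.png",cv2.resize(d["frame"][0:160,200:440],None,fx=3.2,fy=3.2,interpolation=cv2.INTER_CUBIC))
print(manip.get_time_s())
```

```text
[1.14852146e-05 6.55860525e-03 3.08123784e-02] [-1.09 -5.12 -1.73] [-1.    0.02  0.07]
[0.00062675 0.00937155 0.0312141 ] [-0.31  0.07 -0.53] 0.050262837404523496
18.9833
```

View pics/i_wz.png

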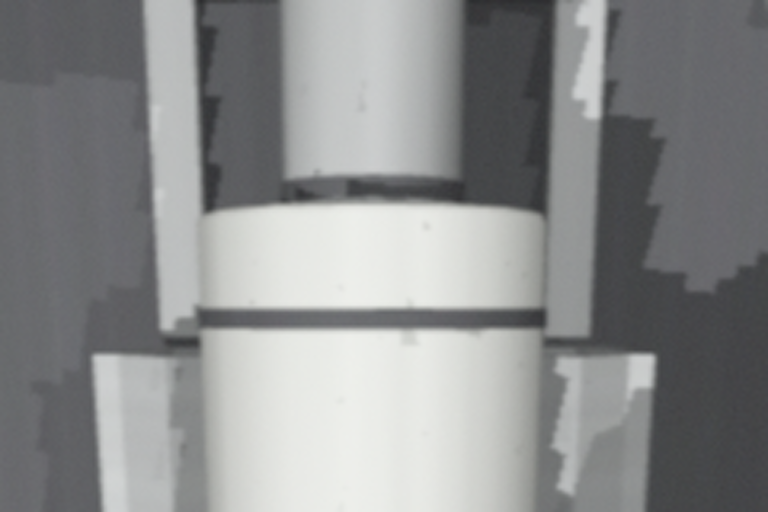

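The barrel still bears on the spindle and the brass tip is fully covered. Next I'll lift straight off, then check the barrel and strap from above.

Run:
```python
from h import *
from rig import manip
manip.movel(fw(.0006,.0094,.10),speed=0.08)
manip.movel(fw(.0,.02,.26),speed=0.25)
manip.set_gripper(0.0)
d=snap("wrist","j_w");s=snap("side","j_s");print(manip.get_finger_gap(),manip.get_time_s())
cv2.imwrite("pics/j_sz.png",cv2.resize(s["frame"][80:220,210:350],None,fx=4,fy=4,interpolation=cv2.INTER_CUBIC))
o=[180,0,96.74]
for p in [(-.14,-.06,.26),(-.14,-.06,.15),(-.06,-.06,.175),(0,-.06,.15),(.04,-.06,.08)]:
    q=manip.inverse_kinematics(fw(*p),o);print(p,None if q is None else np.round(q,0))
```

```text
0.0003918494383033022 21.425
(-0.14, -0.06, 0.26) [-84.   3.  62. 111.  -3.  68. -14.]
(-0.14, -0.06, 0.15) [-74.  15.  58. 119. -16.  54.  -1.]
(-0.06, -0.06, 0.175) [-64.  23.  54. 107. -21.  60.   5.]
(0, -0.06, 0.15) [-56.  30.  49. 101. -26.  61.   9.]
(0.04, -0.06, 0.08) [-51.  38.  45.  98. -32.  57.  13.]
```

View pics/j_w.png

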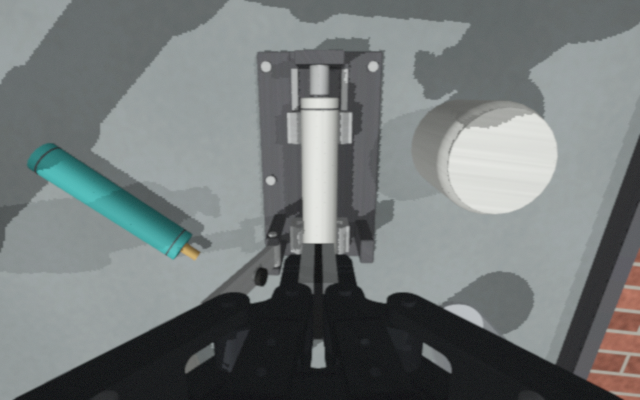

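View pics/j_sz.png

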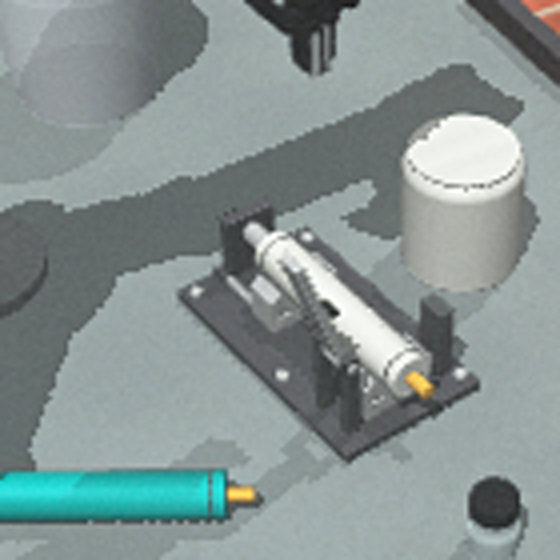

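The barrel lies in both Vs against the spindle, and the strap is still open at about 1.9 rad. Next I'll go round to the strap's outer side and find it by touch.

Run:
```python
from h import *
from rig import manip
o=[180,0,96.74]
manip.movel(fw(-.145,-.06,.26),speed=0.25,attitude=o)
manip.movel(fw(-.145,-.06,.155),speed=0.15)
print(wf(manip.get_tool_pos()),np.round(manip.get_force(),2))
t=manip.movel(fw(-.09,-.06,.155),speed=0.03,threshold=3)
print(t,wf(manip.get_tool_pos()),np.round(manip.get_force(),2),manip.get_time_s())
s=snap("side","k_s");cv2.imwrite("pics/k_sz.png",cv2.resize(s["frame"][80:220,210:350],None,fx=4,fy=4,interpolation=cv2.INTER_CUBIC))
```

```text
[-0.14397842 -0.06006627  0.15555089] [-0.19  0.25 -0.01]
True [-0.09828026 -0.06015677  0.15448209] [-0.02 -0.28  0.7 ] 24.5
```

View pics/k_sz.png

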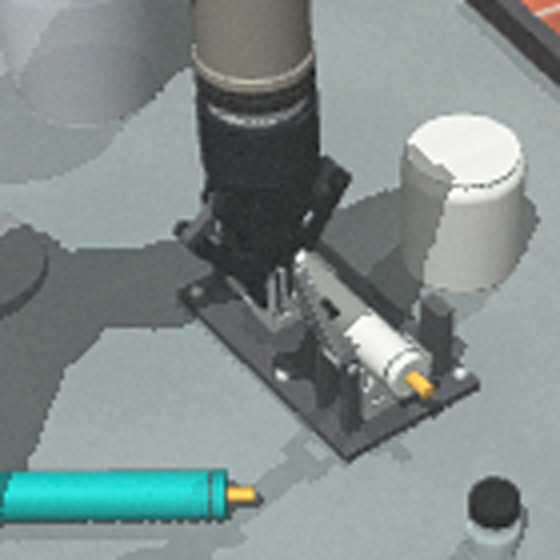

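```bash
cat > strap.py <<'E'
from h import *
from rig import manip
H=.0125
def tcp(th,r):
    d=np.array([np.cos(th),np.sin(th)]);n=np.array([-np.sin(th),np.cos(th)])
    p=np.array([-.046,.0775])+r*d+.004*n
    return p[0]-H,p[1]
def go(x,z,sp=.06,thr=20):
    t=manip.movel(fw(x,-.06,z),speed=sp,threshold=thr)
    q=wf(manip.get_tool_pos())
    print(t,np.round([x*1e3,z*1e3],1),np.round(q*1000,1),np.round(manip.get_force(),1),np.round(np.linalg.norm(manip.get_force()),1),round(manip.get_time_s(),2))
    return t
E
python3 - <<'E'
from strap import *
for th,r,z in [(1.8,.112,.157),(1.68,.112,.163),(1.57,.106,.1725),(1.45,.098,None),(1.3,.098,None),(1.15,.098,None),(1.0,.098,None)]:
    x,zz=tcp(th,r)
    if go(x,z or zz): break
s=snap("side","l_s");cv2.imwrite("pics/l_sz.png",cv2.resize(s["frame"][80:220,210:350],None,fx=4,fy=4,interpolation=cv2.INTER_CUBIC))
E
```

```text
False [-87.8 157. ] [-88.5 -60.2 156.8] [-3.8 -0.7  3.9] 5.4 24.88
False [-74.7 163. ] [-74.9 -59.9 162.5] [-2.8  0.4 -1.8] 3.3 25.27
False [-62.4 172.5] [-61.8 -59.8 172.9] [-3.2 -0.7 -0.7] 3.3 25.68
False [-50.7 175.3] [-50.3 -59.9 175.2] [-3.  -0.4 -1.3] 3.3 26.03
False [-36.1 173. ] [-35.2 -60.  173.2] [-1.2  0.5 -0.8] 1.5 26.43
False [-22.1 168.6] [-20.8 -60.2 168.9] [ 0.5 -0.   1.1] 1.2 26.82
False [ -8.9 162.1] [ -8.4 -60.1 161.9] [ 0.2 -0.5 -0.5] 0.7 27.21
```

View pics/l_sz.png

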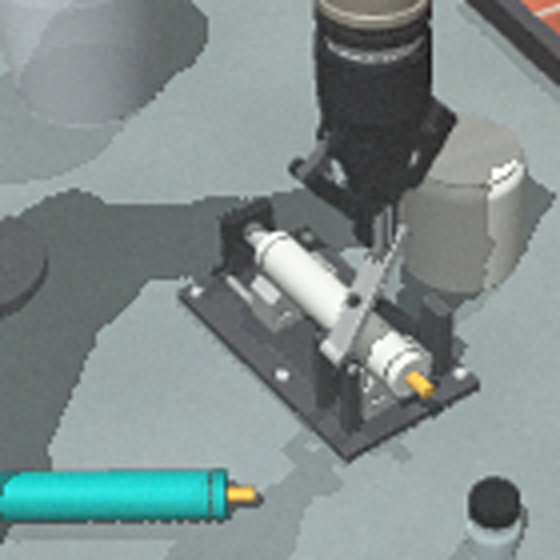

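Run:
```python
from strap import *
for th in (.85,.7,.55,.4,.28,.18):
    x,z=tcp(th,.098)
    if go(x,z,thr=18): break
s=snap("side","m_s");cv2.imwrite("pics/m_sz.png",cv2.resize(s["frame"][80:220,210:350],None,fx=4,fy=4,interpolation=cv2.INTER_CUBIC))
```

```text
False [  3.2 153.8] [  3.4 -60.1 153.4] [-0.3 -0.3  0.3] 0.5 27.65
False [ 13.9 143.7] [ 14.  -60.1 143.3] [-0.   0.4  0.3] 0.5 28.04
False [ 23.  132.1] [ 22.9 -60.  131.7] [-0.8 -0.1  0. ] 0.8 28.43
False [ 30.2 119.3] [ 30.1 -60.  118.8] [ 0.2 -1.1  0.4] 1.2 28.82
False [ 34.6 108.4] [ 34.5 -60.  107.8] [ 0.1 -0.1 -0.7] 0.7 29.18
False [37.2 99. ] [ 37.1 -60.   98.5] [-0.7 -0.3  0.1] 0.7 29.49
```

View pics/m_sz.png

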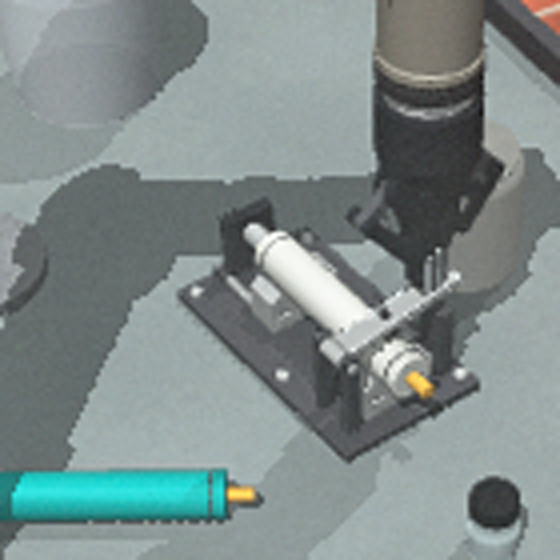

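Run:
```python
from strap import *
go(.0371,.104); go(.052,.104)
print(np.round(manip.get_force(),2))
go(.052,.092,sp=.03,thr=18)
t=go(.052,.0835,sp=.02,thr=18)
print(np.round(manip.get_force(),2),np.round(manip.get_torque(),2))
```

```text
False [ 37.1 104. ] [ 37.5 -60.  104.5] [ 0.5  0.2 -0.6] 0.8 29.79
False [ 52. 104.] [ 52.4 -60.2 103.8] [-0.5 -0.1  0.2] 0.6 30.19
[-0.48 -0.14  0.24]
False [52. 92.] [ 52.3 -60.   92.2] [2.5 0.7 2. ] 3.3 30.74
False [52.  83.5] [ 52.9 -60.   83.7] [4.1 0.5 5.2] 6.6 31.32
[4.08 0.5  5.21] [ 0.07 -0.86  0.  ]
```

Next I'll press in small steps until it meets the hard end.

Run:
```python
from strap import *
z=.0835
for i in range(14):
    z-=.0015
    t=go(.051,z,sp=.015,thr=15)
    if manip.get_force()[2]>22: break
manip.hold(.2);print(np.round(manip.get_force(),2),wf(manip.get_tool_pos()))
s=snap("side","n_s");cv2.imwrite("pics/n_sz.png",cv2.resize(s["frame"][100:200,250:350],None,fx=6,fy=6,interpolation=cv2.INTER_CUBIC))
```

```text
False [51. 82.] [ 52.5 -60.   82.7] [ 4.4 -0.6  6.5] 7.9 31.58
False [51.  80.5] [ 52.5 -60.   81.5] [4.2 0.  7.2] 8.4 31.83
False [51. 79.] [ 52.6 -60.   81.3] [ 1.1  0.4 14.6] 14.7 32.08
False [51.  77.5] [ 52.6 -60.   81.2] [-2.2  0.8 22. ] 22.1 32.33
[-3.01  1.18 21.66] [ 0.05254777 -0.06006257  0.08114603]
```

View pics/n_sz.png

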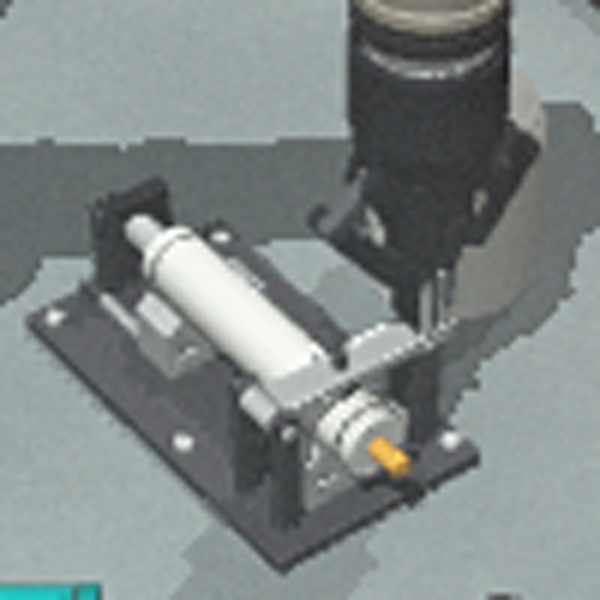

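There is a clear hard end at z = 81.2 mm, where 81.5 mm was expected, with 22 N applied. I'll lift off and check.

Run:
```python
from strap import *
go(.0515,.082,sp=.03,thr=None); go(.052,.1,sp=.06,thr=None)
manip.movel(fw(.02,-.02,.22),speed=.2)
d=snap("wrist","o_w"); 
manip.movel(fw(-.02,.02,.26),speed=.2)
d2=snap("wrist","o_w2");s=snap("side","o_s");print(manip.get_time_s(),np.round(manip.get_force(),2))
cv2.imwrite("pics/o_sz.png",cv2.resize(s["frame"][100:200,250:350],None,fx=6,fy=6,interpolation=cv2.INTER_CUBIC))
cv2.imwrite("pics/o_wz.png",cv2.resize(d2["frame"][0:270,230:430],None,fx=2.2,fy=2.2,interpolation=cv2.INTER_CUBIC))
```

```text
False [51.5 82. ] [ 50.  -59.8  81.6] [-1.2 -0.3  8.2] 8.3 32.88
False [ 52. 100.] [ 51.7 -59.9  99.9] [-0.2  0.2 -0.2] 0.4 33.33
34.7833 [ 0.79 -0.86 -0.02]
```

View pics/o_sz.png

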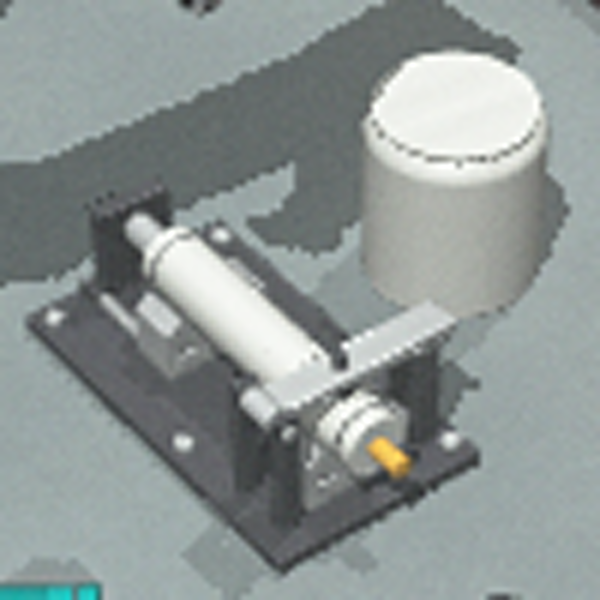

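View pics/o_w.png

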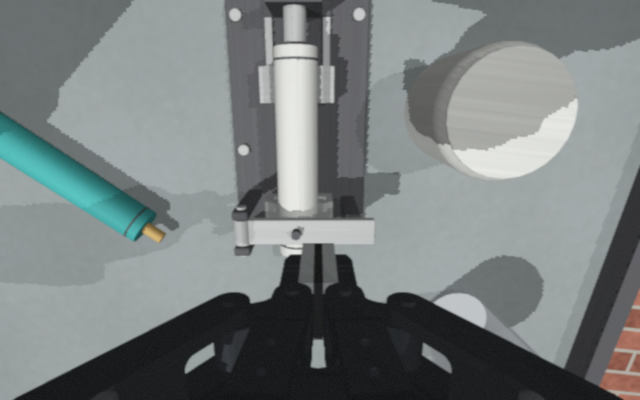

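View pics/o_wz.png

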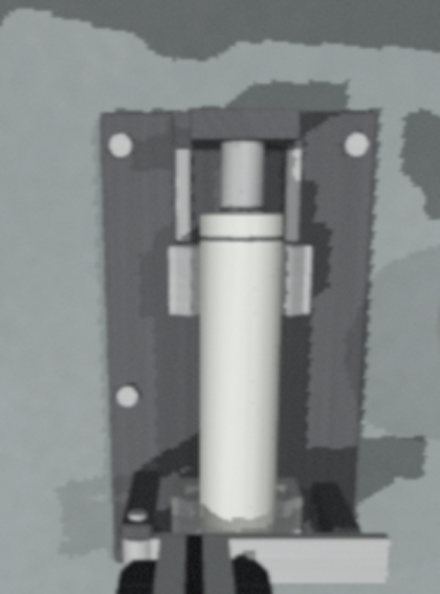

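Run:
```python
from rig import manip
manip.hand_in(); print(manip.get_time_s())
```

```text
the job is handed in; nothing more can be done
the job is handed in; nothing more can be done
```

The barrel is lying in both V-blocks against the screw stop, with the strap clamped home over it. I handed the job in shortly after 34.8 s of the allowed 67; no verdict is reported.

**What I did**
- **Pick and place:** I took the white barrel (about 0.35 kg) from the rest and lowered it into the Vs, plain end towards the stop. The first touch landed on one V face, so I backed off, shifted 1.5 mm sideways and lowered it again.
- **Against the stop:** I slid it along until it stopped dead at about 9 to 10 N, well over the 0.8 N the soft tip can give. While I was finding that contact, the barrel was probably lifted about 0.7 mm. I then lowered it to its seated height and held about 8 N on the stop, with the strap still open.
- **Strap:** I let go, swung the strap over with closed fingers and pressed until it met a hard end at z = 81.2 mm (81.5 mm expected). The force rose from about 8 to 22 N there.

**Last checks**
- Pictures after lifting off show the strap level on its post and the barrel in line with the spindle. No brass tip is showing, and the hand was clear.
- The bystanders in view (tin, jar, cup) did not appear to have moved.
- I saw the strap and stop contact only in pictures and did not measure either after letting go. The pad's force on the barrel was not measured at all.
- The stop came about 2.5 mm sooner than the pictures predicted, which I put down to camera error.
- At the first push, about 6 N of friction built up with the barrel well short of the stop. I eased the downward pressure and pushed again to be sure the later contact really was the stop.

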